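# Shut the loaded bin and hold the spring clip open around its lips

### The arm

A 6-joint arm with a two-finger parallel gripper is mounted at the origin on the work surface. World frame = base frame: x ahead of the robot, y to its left, z up, the work surface at z = 0. Lengths are in mm, angles in rad, forces in N, time in s.
With the tool pointing down it reaches from about 350 to 975 mm from the base axis. Payload 7.1 kg.
Tool frame: the origin (TCP) lies on the mounting face of the last link; the fingertips stand 182 mm ahead of it and the grasp point (between the pads) lies 163 mm ahead of it (ctrl.tcp_to_tips is the distance from the TCP to the fingertips, in mm); z points along the fingers, y is the direction in which the jaws open and shut (so a half turn about z gives the same grasp; the last joint's range is limited). The gripper opens to 88 mm and grips with 3 to 60 N. Pads are 20 mm wide; open, the fingers measure 115 mm over their backs; the gripper's body (75 mm by 178 mm) begins 61 mm behind the grasp point.
Start: joints at [-1.193, 0.423, 1.63, -0, 1.089, -0.019], TCP at [241.559, -576.416, 404.675] pointing down, gripper open.
Joint ranges: [-3, 3], [-0.9, 2.11], [0.09, 2.58], [-1.31, 4.45], [0.11, 2.69], [-2.54, 2.54]. Speed limits (rad/s): [2.39, 2.39, 3.01, 3.14, 3.14, 3.14].

### API

Orientations are given as a rotation vector (axis times angle).
In Python, from workcell import ctrl gives the robot as it stands. The module is installed in compiled form; this text tells all that it offers.
- The arm moves only by the tool send_rows, never from a script. Its argument "commands" is a list of rows, each an object with "translation": the shift along the world's x, y, z normalised to -1 to 1, where 1 is 0.1 m, a list of three; "twist": the turn, a rotation vector about the world's x, y, z normalised to -1 to 1, where 1 is 0.5 rad, a list of three. A call has exactly 10 rows; each row is the pose to reach, as a shift and turn from the pose commanded when the call began; what a row does not reach only later rows make up. A row lasts 1/10 s, in which the tool goes at most 50 mm and 8.59 degrees, less where a joint would pass 70% of its speed; a pose out of reach is approached as far as the arm can. A call with a number of a shift or a turn outside -1 to 1 is refused whole. A call with a gripper value outside its range is refused whole. "grip" is the closure, from -1 (fully open) to 1 (shut), set as the call begins (left out, the last holds). The fingers move at their own pace and stop on an object; the grip force is fixed at half the most. Time passes only in rows, so rows that repeat a pose let the fingers close, or fill a call up. It gives the time, the measured TCP pose, the force and the opening at its end, in the units of the state.
- ctrl.get_obs(): the state, without advancing time (a new reading comes with each control period).
- ctrl.get_image(name): name is "scene" or "top" or "wrist"; returns a dict with "img" (480x640x3 uint8, red, green, blue), "intrinsics" (3x3 intrinsics, pixels), "cam_to_world" (4x4, takes a point from camera to world coordinates). Camera axes: x right, y down, z forward; pixel columns grow to the right and rows downward; lengths in mm; the calibration is good to about 2 mm. A picture is of the moment at which its call begins. There is no depth.
- ctrl.close_job(): hands the job in, once; it reports no verdict.
The state is a dict: "t": time; "qpos": joint angles; "qvel": joint speeds; "joint_torque": joint torques, N m; "ee_pos": TCP position; "orientation": TCP orientation; "ft_force": force on the tool from outside, world axes, zero at the start; "moment": the same for the moment, N m; "width": finger opening in mm.
Only numpy, scipy, OpenCV 4.12 (cv2) and the standard library are available. Lean on these libraries where they do the work, as an engineer would, in place of code of your own. Each camera call takes 0.05 s, during which the arm holds its last target. There are 200 camera calls.

### The job

Close up the loaded two-tier clear bin: first press its half-open lid fully shut, so that the upright lip on the lid meets the upright lip on the bin's front, and then squeeze the steel spring clip open and lift it off the rim of the open tray. Finish while still holding the clip, its handles squeezed so that it gapes wide, above the middle of the pair of lips with one jaw down on each side and the lips well between the jaws but touched by neither; do not let it bite or let go of it. Keep the lid shut and leave the other things as they stand.

Things in the scene. Friction and masses are not known exactly. Their poses are not given: they have to be found in the camera images.
- bin: Fixed two-tier bin of clear polypropylene, 140 (its x) x 160 (its y) mm, rim 112 mm above the table; lower tier with mustard cups, upper tier with a folded aluminium liner. Origin: centre of its underside; its front, with the lip, faces its -x (towards the robot, yaw within 0.3 rad).
- lid (a joint): Hinge of the bin's flat frosted lid (140 x 160 mm, 4 mm thick; top 116 mm above the table when shut). Hinge line along the bin's y, 70 mm to its +x, 112 mm up. 0 = shut (hard stop), positive rad = front edge raised; starts 0.4 to 0.75. Friction holds it where it is left; 2 to 3 N down on its middle shuts it. Its upright lip is on the middle 60 mm of its front edge, flat lid either side.
- lip (a point): Fixed to the bin: middle of the top edge of the paired lips when the lid is shut, 150 mm above the table, 70 mm to the bin's -x of its origin; axes as the bin's. The bin's lip (3 mm thick, 60 mm wide along y) is on its -x side, the lid's lip (3 mm, 60 mm) on its +x side: together an upright edge 6 mm thick, standing 34 mm above the shut lid.
- tray: Fixed open tray of clear polypropylene, 150 (its x) x 200 (its y) mm, 60 mm high, walls 4 mm; origin: centre of its underside. The clip sits on its front (-x) wall.
- clip: Steel spring clip like a wide clothes peg, 30 mm wide along its y (pivot line), 50 g. Origin on the pivot. Starts upright, clamped on the tray's front rim (rim 10 mm below the origin), handles up. Handles form a V: tops 46 mm above the pivot, 46 mm over their outer faces. Jaws reach 40 mm below the pivot, each 4 mm thick; pivot pin 10 mm thick. This body is the lever on its own -x side.
- clip_arm (a joint): Opening of the clip (rad), the angle between its levers; a spring shuts it. 0 = jaws parallel 4 mm apart (as on the tray rim), -0.1 = jaw tips together, 0.5 = fully squeezed (hard stop): jaw tips 23 mm apart, handles upright and parallel, 22 mm over their outer faces, each lever turned 0.25 rad. Squeezed along the clip's x at 35 mm above the pivot, 10 N opens it fully.
- jaw_a (a point): Inner edge of the tip of the clip's jaw on the clip's -x side, 40 mm below the pivot.
- jaw_b (a point): Inner edge of the tip of the other jaw, 40 mm below the pivot.
- beaker1: Small empty glass beaker, 46 mm across, 58 mm high, standing in the tray; origin: centre of underside. Leave alone.
- beaker2: A second such beaker in the tray. Leave alone.
- cup1: Mustard silicone baking cup, 72 mm across, 36 mm high, on the table; origin: centre of underside. Leave alone.
- cup2: Another such cup on the table. Leave alone.
- spatula: Spatula with beech handle, 260 mm long, lying on the table. Leave alone.
- jar: Closed glass jar, 60 mm across, 90 mm high, on the table; origin: centre of underside. Leave alone.
Not all that is in view belongs to the job. Several things have the shape of the clip; the one meant has the colours described above.

How it is judged:
By the outcome, as a careful person would: the job done as asked, in the order asked, and still so for the second after the job is handed in, while the arm keeps its last pose, push and grip.
It also fails if it takes over 54 s, if anything falls off the work surface, if the arm or the gripper's body presses on something with over 40 N, if the wrist force passes 120 N, or if a joint passes its speed limit or range.

## Working session

There is one attempt and no reset: what is moved stays moved. The work goes in short steps, Python scripts to look and compute and a tool call to move; the robot and the scene stay as the last step left them, time stands still between calls to the robot, and variables do not carry over. Pictures are saved under pics/ and viewed, about 8 in all and at most 12, crops included, and the job is handed in when it is done.

Besides the shell and the picture viewer there is one more tool, called after "Call:" in YAML: its name, and indented under it one key for each argument. send_rows: Moves the arm, as the interface text tells. Its arguments: {"type":"object","properties":{"commands":{"type":"array","items":{"type":"object","properties":{"translation":{"type":"array","items":{"type":"number"}},"twist":{"type":"array","items":{"type":"number"}}}}},"grip":{"type":"number"}},"required":["commands"]}

```bash
mkdir -p pics; cat > h.py <<'E'
import numpy as np, cv2
from workcell import ctrl
def snap(n,fn=None):
    d=ctrl.get_image(n); K=np.array(d["intrinsics"]);T=np.array(d["cam_to_world"])
    if fn: cv2.imwrite(f"pics/{fn}.png",d["img"][:,:,::-1]); np.savez(f"pics/{fn}.npz",img=d["img"],K=K,T=T)
    return d["img"],K,T
def load(fn):
    d=np.load(f"pics/{fn}.npz"); return d["img"],d["K"],d["T"]
def ray(K,T,u,v):
    r=T[:3,:3]@np.linalg.inv(K)@np.array([u,v,1.]); return T[:3,3],r/np.linalg.norm(r)
def plane(K,T,u,v,z):
    o,r=ray(K,T,u,v); return o+r*(z-o[2])/r[2]
def tri(a,b):
    # a,b: (K,T,u,v)
    o1,r1=ray(*a);o2,r2=ray(*b)
    s=np.linalg.lstsq(np.c_[r1,-r2],o2-o1,rcond=None)[0]
    p,q=o1+s[0]*r1,o2+s[1]*r2
    return (p+q)/2,np.linalg.norm(p-q)
def proj(K,T,p):
    c=T[:3,:3].T@(np.asarray(p,float)-T[:3,3]); q=K@c; return q[:2]/q[2]
E
python3 - <<'E'
from h import *
for n in ["top","scene"]:
    i,K,T=snap(n,n+"0"); print(n,T.round(2).tolist(),K.round(1).tolist())
o=ctrl.get_obs(); print({k:np.round(v,3) for k,v in o.items()}); print(ctrl.tcp_to_tips)
E
```

```text
top [[0.03, -0.98, 0.2, 320.03], [-1.0, -0.03, -0.0, -8.89], [0.01, -0.2, -0.98, 1338.57], [0.0, 0.0, 0.0, 1.0]] [[513.6, 0.0, 313.6], [0.0, 513.6, 227.7], [0.0, 0.0, 1.0]]
scene [[-0.55, 0.64, -0.54, 1123.8], [0.83, 0.42, -0.36, 408.66], [0.0, -0.64, -0.77, 919.79], [0.0, 0.0, 0.0, 1.0]] [[440.9, 0.0, 312.3], [0.0, 440.9, 238.3], [0.0, 0.0, 1.0]]
{'t': np.float64(0.1), 'qpos': array([-1.193,  0.424,  1.631,  0.   ,  1.089, -0.019]), 'qvel': array([-0.001, -0.001, -0.002,  0.   ,  0.001, -0.001]), 'joint_torque': array([ 0.0000e+00, -5.4562e+01, -2.7433e+01,  6.5000e-02,  1.9000e-02,
       -0.0000e+00]), 'ee_pos': array([ 241.468, -576.196,  403.997]), 'orientation': array([-3.079, -0.619,  0.   ]), 'ft_force': array([0.089, 0.204, 0.374]), 'moment': array([-0.016,  0.001, -0.045]), 'width': np.float64(87.792)}
182.0
```

View pics/top0.png

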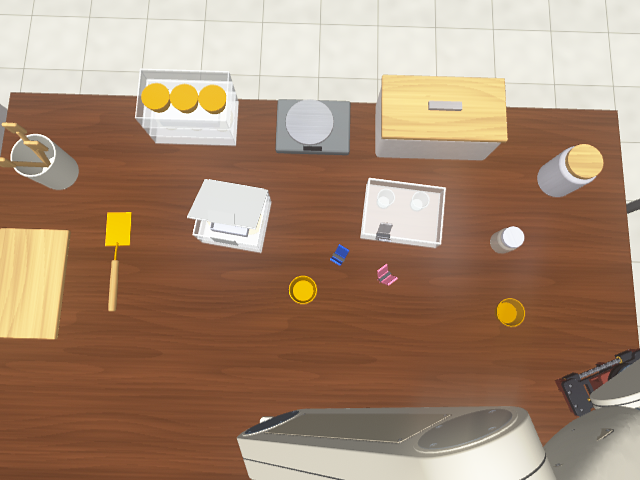

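View pics/scene0.png

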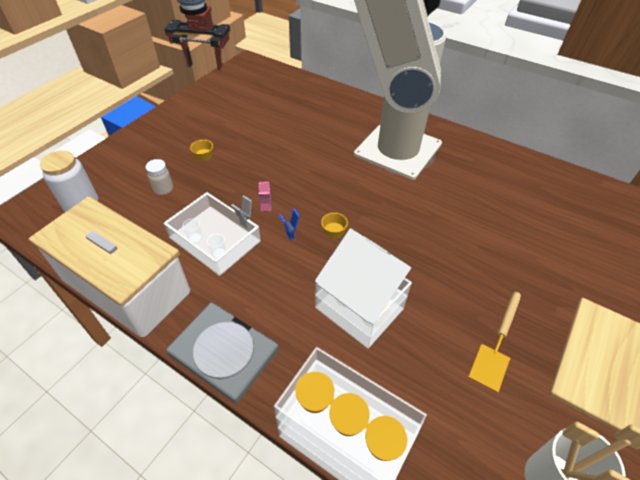

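Candidates for the clip (top view): steel/grey (384,232) on the tray's front wall, blue (340,255) and pink (387,275) on the table. The grey one fits the description. The bin is at (232,215) with its lid raised. I'll check with a close crop and do the coarse measurements.

```bash
python3 - <<'E'
from h import *
t,K,T=load("top0"); s,Ks,Ts=load("scene0")
def c(i,x,y,w,h,f): return cv2.resize(i[y:y+h,x:x+w,::-1],None,fx=f,fy=f,interpolation=cv2.INTER_CUBIC)
a=np.hstack([c(t,180,170,100,90,4),c(t,355,170,100,90,4)]) # 800x360
b=np.hstack([c(s,300,220,130,80,3),c(s,155,180,136,80,3)])[:, :798]
b=cv2.resize(b,(800,240))
cv2.imwrite("pics/crop1.png",np.vstack([a,b]))
for n,u,v,z in [("bin fl",196,240,112),("tray fl",362,241,60),("tray fr",441,246,60),("tray bl",370,180,60),("tray br",445,187,60),("clip",384,230,70)]:
    print(n,plane(K,T,u,v,z).round(1))
E
```

```text
bin fl [527.5 273.7 112. ]
tray fl [ 546.7 -133.3   60. ]
tray fr [ 540.1 -333.    60. ]
tray bl [ 707.7 -152.2   60. ]
tray br [ 695.  -346.3   60. ]
clip [ 574.8 -187.4   70. ]
```

View pics/crop1.png

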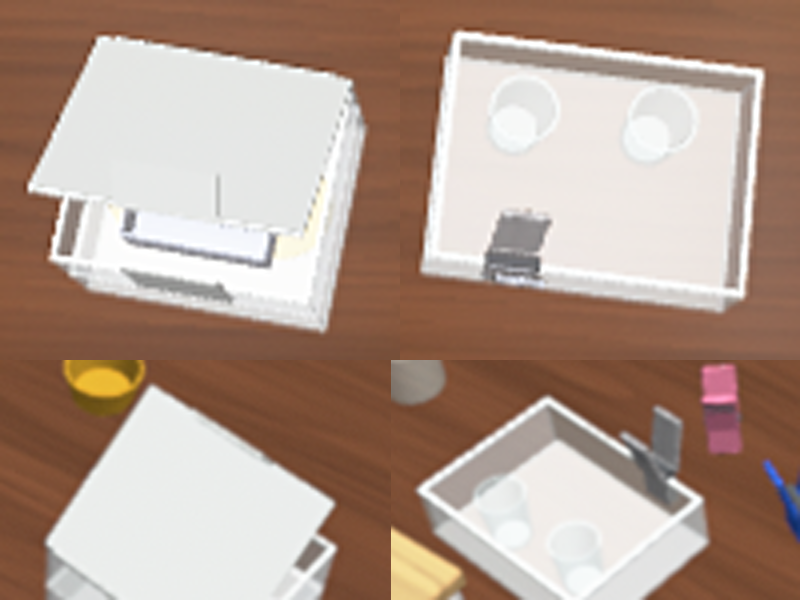

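The close crop confirms the grey clip with its jaws on the tray's front wall; the lid is half open. Next I'll travel towards the tray while turning so the jaws open along x.

Call:
send_rows:
  commands:
    - {"translation": [0.08,0.1,0.03],"twist": [0,0,0.1]}
    - {"translation": [0.16,0.2,0.06],"twist": [0,0,0.2]}
    - {"translation": [0.24,0.3,0.09],"twist": [0,0,0.3]}
    - {"translation": [0.32,0.4,0.12],"twist": [0,0,0.4]}
    - {"translation": [0.4,0.5,0.15],"twist": [0,0,0.5]}
    - {"translation": [0.48,0.6,0.18],"twist": [0,0,0.6]}
    - {"translation": [0.56,0.7,0.21],"twist": [0,0,0.7]}
    - {"translation": [0.64,0.8,0.24],"twist": [0,0,0.8]}
    - {"translation": [0.72,0.9,0.27],"twist": [0,0,0.9]}
    - {"translation": [0.8,1.0,0.3],"twist": [0,0,1.0]}
  grip: -1

```text
t: 1.1
ee_pos: [322.2, -475.6, 434.9]
orientation: [-2.828, -1.367, -0.0]
ft_force: [0.1, 0.0, -0.7]
width: 87.7
```

Call:
send_rows:
  commands:
    - {"translation": [0.08,0.1,0.0],"twist": [0,0,0.1]}
    - {"translation": [0.16,0.2,0.0],"twist": [0,0,0.2]}
    - {"translation": [0.24,0.3,0.0],"twist": [0,0,0.3]}
    - {"translation": [0.32,0.4,0.0],"twist": [0,0,0.4]}
    - {"translation": [0.4,0.5,0.0],"twist": [0,0,0.5]}
    - {"translation": [0.48,0.6,0.0],"twist": [0,0,0.6]}
    - {"translation": [0.56,0.7,0.0],"twist": [0,0,0.7]}
    - {"translation": [0.64,0.8,0.0],"twist": [0,0,0.8]}
    - {"translation": [0.72,0.9,0.0],"twist": [0,0,0.9]}
    - {"translation": [0.8,1.0,0.0],"twist": [0,0,1.0]}

```text
t: 2.1
ee_pos: [402.2, -375.6, 434.7]
orientation: [2.402, 2.025, -0.0]
ft_force: [-0.1, 0.3, 0.4]
width: 88.0
```

Call:
send_rows:
  commands:
    - {"translation": [0.08,0.1,0.0]}
    - {"translation": [0.16,0.2,0.0]}
    - {"translation": [0.24,0.3,0.0]}
    - {"translation": [0.32,0.4,0.0]}
    - {"translation": [0.4,0.5,0.0]}
    - {"translation": [0.48,0.6,0.0]}
    - {"translation": [0.56,0.7,0.0]}
    - {"translation": [0.64,0.8,0.0]}
    - {"translation": [0.72,0.9,0.0]}
    - {"translation": [0.8,1.0,0.0]}

```text
validation failed for argument at $.co...
```

```bash
python3 - <<'E'
from h import *
i,K,T=snap("wrist","w1"); print(T.round(2).tolist(),K.round(1).tolist())
o=ctrl.get_obs(); print(o["t"],o["ee_pos"],o["orientation"],o["ft_force"])
R=cv2.Rodrigues(np.array(o["orientation"]))[0]; print("tool y ang",np.arctan2(R[1,1],R[0,1]), (R.T@(T[:3,3]-o["ee_pos"])).round(1))
t,K2,T2=load("top0")
a=plane(K2,T2,205.2,179.5,116);b=plane(K2,T2,268,190,116)
print(a,b,np.linalg.norm(a-b),"yaw",np.arctan2(-(a-b)[0],(a-b)[1]))
E
```

```text
[[0.99, -0.16, -0.05, 415.59], [-0.17, -0.95, -0.27, -302.02], [0.0, 0.27, -0.96, 415.54], [0.0, 0.0, 0.0, 1.0]] [[335.6, 0.0, 315.6], [0.0, 335.6, 240.7], [0.0, 0.0, 1.0]]
2.15 [ 402.9526876  -374.59180548  434.66363236] [-2.39881008e+00 -2.02823096e+00 -1.25396126e-03] [ 0.26768272  1.40528419 -0.30266624]
tool y ang -0.16702689525533038 [73.7  0.4 19.2]
[678.98435277 261.49780086 116.        ] [657.06769818 105.20187819 116.        ] 157.82507782930676 yaw -0.13931697856693742
```

View pics/w1.png

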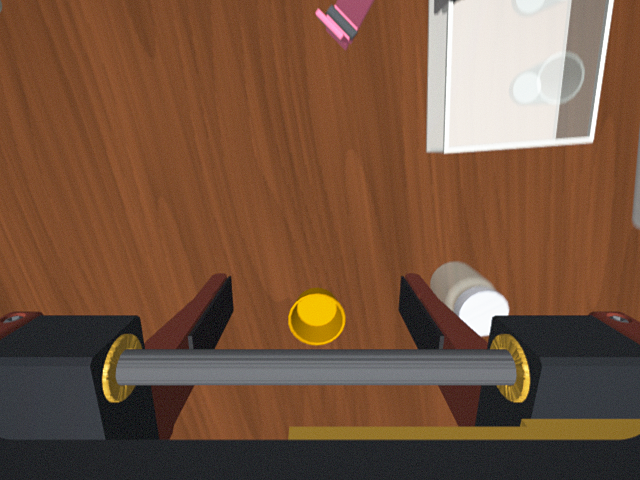

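The wrist view shows the tray's near-left corner at upper right and the pink decoy at (345,25). Rows need a twist entry, so I'll add it and continue.

Call:
send_rows:
  commands:
    - {"translation": [0.08,0.09,0.0],"twist": [0,0,0.02]}
    - {"translation": [0.16,0.18,0.0],"twist": [0,0,0.04]}
    - {"translation": [0.24,0.27,0.0],"twist": [0,0,0.06]}
    - {"translation": [0.32,0.36,0.0],"twist": [0,0,0.06]}
    - {"translation": [0.4,0.45,0.0],"twist": [0,0,0.06]}
    - {"translation": [0.48,0.54,0.0],"twist": [0,0,0.06]}
    - {"translation": [0.56,0.63,0.0],"twist": [0,0,0.06]}
    - {"translation": [0.64,0.72,0.0],"twist": [0,0,0.06]}
    - {"translation": [0.72,0.81,0.0],"twist": [0,0,0.06]}
    - {"translation": [0.8,0.9,0.0],"twist": [0,0,0.06]}

```text
t: 3.15
ee_pos: [482.2, -285.6, 434.7]
orientation: [2.375, 2.056, -0.0]
ft_force: [-0.0, 0.6, -0.8]
width: 88.0
```

Call:
send_rows:
  commands:
    - {"translation": [0.08,0.09,0.0],"twist": [0,0,0]}
    - {"translation": [0.16,0.18,0.0],"twist": [0,0,0]}
    - {"translation": [0.24,0.27,0.0],"twist": [0,0,0]}
    - {"translation": [0.32,0.36,0.0],"twist": [0,0,0]}
    - {"translation": [0.4,0.45,0.0],"twist": [0,0,0]}
    - {"translation": [0.48,0.54,0.0],"twist": [0,0,0]}
    - {"translation": [0.56,0.63,0.0],"twist": [0,0,0]}
    - {"translation": [0.64,0.72,0.0],"twist": [0,0,0]}
    - {"translation": [0.72,0.81,0.0],"twist": [0,0,0]}
    - {"translation": [0.8,0.9,0.0],"twist": [0,0,0]}

```text
t: 4.15
ee_pos: [562.2, -195.6, 434.7]
orientation: [2.376, 2.056, 0.0]
ft_force: [0.5, -0.6, 0.1]
width: 87.7
```

```bash
python3 - <<'E'
from h import *
i,K,T=snap("wrist","w2")
o=ctrl.get_obs(); print(o["t"],o["ee_pos"],o["orientation"])
E
```

```text
4.2 [ 563.10313101 -194.69340431  434.66342425] [2.37477686e+00 2.05659184e+00 1.44661662e-03]
```

Call:
send_rows:
  commands:
    - {"translation": [0.03,0.1,0.0],"twist": [0,0,0]}
    - {"translation": [0.06,0.2,0.0],"twist": [0,0,0]}
    - {"translation": [0.09,0.3,0.0],"twist": [0,0,0]}
    - {"translation": [0.12,0.4,0.0],"twist": [0,0,0]}
    - {"translation": [0.15,0.5,0.0],"twist": [0,0,0]}
    - {"translation": [0.18,0.6,0.0],"twist": [0,0,0]}
    - {"translation": [0.21,0.7,0.0],"twist": [0,0,0]}
    - {"translation": [0.24,0.8,0.0],"twist": [0,0,0]}
    - {"translation": [0.27,0.9,0.0],"twist": [0,0,0]}
    - {"translation": [0.3,1.0,0.0],"twist": [0,0,0]}
  grip: 1

```text
t: 5.2
ee_pos: [591.8, -95.6, 434.7]
orientation: [-2.376, -2.056, 0.0]
ft_force: [0.1, 0.2, 0.1]
width: 11.1
```

```bash
python3 - <<'E'
from h import *
i,K,T=snap("wrist","w3")
a=load("w2")[0]
cv2.imwrite("pics/w23.png",np.vstack([a[:300,:,::-1],i[:300,:,::-1]]))
o=ctrl.get_obs(); print(o["t"],o["ee_pos"],o["orientation"])
E
```

```text
5.25 [592.13876579 -94.50777953 434.69536027] [-2.37465427e+00 -2.05638853e+00 -9.83127641e-04]
```

View pics/w23.png

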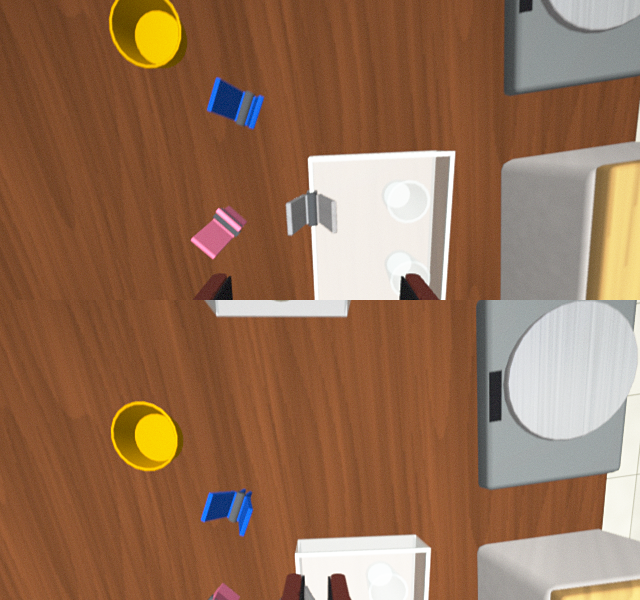

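Upper panel (w2): the steel clip sits on the tray's front wall at (311,212), with the blue and pink decoys on the table. Lower panel (w3): the bin's near edge shows at the top. Moving on to the bin.

Call:
send_rows:
  commands:
    - {"translation": [0.0,0.1,0.0],"twist": [0,0,0]}
    - {"translation": [0.01,0.2,0.0],"twist": [0,0,0]}
    - {"translation": [0.02,0.3,0.0],"twist": [0,0,0]}
    - {"translation": [0.02,0.4,0.0],"twist": [0,0,0]}
    - {"translation": [0.03,0.5,0.0],"twist": [0,0,0]}
    - {"translation": [0.03,0.6,0.0],"twist": [0,0,0]}
    - {"translation": [0.04,0.7,0.0],"twist": [0,0,0]}
    - {"translation": [0.04,0.8,0.0],"twist": [0,0,0]}
    - {"translation": [0.05,0.9,0.0],"twist": [0,0,0]}
    - {"translation": [0.05,1.0,0.0],"twist": [0,0,0]}

```text
t: 6.25
ee_pos: [596.7, 4.4, 434.7]
orientation: [2.375, 2.056, 0.0]
ft_force: [-0.5, -0.5, -0.6]
width: 0.5
```

Call:
send_rows:
  commands:
    - {"translation": [0.0,0.1,0.0],"twist": [0,0,0]}
    - {"translation": [0.01,0.2,0.0],"twist": [0,0,0]}
    - {"translation": [0.02,0.3,0.0],"twist": [0,0,0]}
    - {"translation": [0.02,0.4,0.0],"twist": [0,0,0]}
    - {"translation": [0.03,0.5,0.0],"twist": [0,0,0]}
    - {"translation": [0.03,0.6,0.0],"twist": [0,0,0]}
    - {"translation": [0.04,0.7,0.0],"twist": [0,0,0]}
    - {"translation": [0.04,0.8,0.0],"twist": [0,0,0]}
    - {"translation": [0.05,0.9,0.0],"twist": [0,0,0]}
    - {"translation": [0.05,1.0,0.0],"twist": [0,0,0]}

```text
t: 7.25
ee_pos: [601.7, 104.4, 434.7]
orientation: [2.375, 2.056, 0.0]
ft_force: [-0.3, 0.5, 0.1]
width: 0.5
```

```bash
python3 - <<'E'
from h import *
i,K,T=snap("wrist","w4")
o=ctrl.get_obs(); print(o["t"],o["ee_pos"],T[:3,3])
E
```

```text
7.3 [601.58522397 105.53486084 434.6726611 ] [613.12632117 178.28116095 415.53989804]
```

View pics/w4.png

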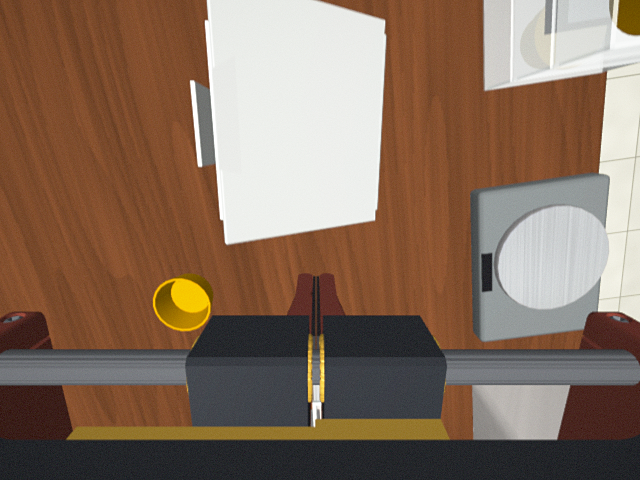

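```bash
python3 - <<'E'
from h import *
i,K,T=load("w4"); t,K2,T2=load("top0")
h1=plane(K,T,377,220,114); h2=plane(K,T,385,18,114); d=h2-h1
print("hinge",h1,h2,np.linalg.norm(d),"yaw",np.arctan2(-d[0],d[1]),"mid",(h1+h2)/2)
a=plane(K,T,191.5,81,150);b=plane(K,T,199,166,150);print("lip wrist",a,b,np.linalg.norm(a-b),np.arctan2(-(a-b)[0],(a-b)[1]))
a2=plane(K2,T2,210.5,238,150);b2=plane(K2,T2,234.5,241.5,150);print("lip top",a2,b2)
print("tri",tri((K,T,191.5,81),(K2,T2,210.5,238)),tri((K,T,199,166),(K2,T2,234.5,241.5)))
# lid front corner near (min y): rays
print("frontcorner z", [plane(K,T,226,243,z).round(1).tolist() for z in (170,190,210)])
E
```

```text
hinge [659.53329118 105.53112132 114.        ] [681.04514369 266.3208894  114.        ] 162.2224069562355 yaw -0.1329989088768828 mid [670.28921744 185.92600536 114.        ]
lip wrist [530.63555007 236.05087239 150.        ] [521.75283443 176.48403893 150.        ] 60.22549530615315 -0.1480309982484568
lip top [526.85105775 231.37171087 150.        ] [520.2707762 174.6034181 150.       ]
tri (array([528.33687809, 235.31120721, 142.35842601]), np.float64(4.6969385529971435)) (array([520.7038219 , 175.821728  , 146.30411453]), np.float64(1.3432665042768166))
frontcorner z [[535.4, 117.7, 170.0], [541.7, 122.6, 190.0], [548.1, 127.6, 210.0]]
```

Lid ≈0.58 rad, yaw ≈−0.14, hinge middle ≈(669.5,185), lip ≈(529,206). The two views agree to about 3 mm. Pressing the lid at ≈(605,194).

Call:
send_rows:
  commands:
    - {"translation": [0.01,0.18,0.0],"twist": [0,0,0]}
    - {"translation": [0.02,0.36,0.0],"twist": [0,0,0]}
    - {"translation": [0.03,0.54,0.0],"twist": [0,0,0]}
    - {"translation": [0.04,0.72,0.0],"twist": [0,0,0]}
    - {"translation": [0.04,0.9,-0.05],"twist": [0,0,0]}
    - {"translation": [0.04,0.9,-0.16],"twist": [0,0,0]}
    - {"translation": [0.04,0.9,-0.27],"twist": [0,0,0]}
    - {"translation": [0.04,0.9,-0.38],"twist": [0,0,0]}
    - {"translation": [0.04,0.9,-0.49],"twist": [0,0,0]}
    - {"translation": [0.04,0.9,-0.6],"twist": [0,0,0]}

```text
t: 8.3
ee_pos: [605.5, 192.9, 373.4]
orientation: [-2.376, -2.055, 0.001]
ft_force: [-0.5, 0.0, -0.8]
width: 0.4
```

Call:
send_rows:
  commands:
    - {"translation": [0,0,-0.1],"twist": [0,0,0]}
    - {"translation": [0,0,-0.2],"twist": [0,0,0]}
    - {"translation": [0,0,-0.29],"twist": [0,0,0]}
    - {"translation": [0,0,-0.37],"twist": [0,0,0]}
    - {"translation": [0,0,-0.45],"twist": [0,0,0]}
    - {"translation": [0,0,-0.52],"twist": [0,0,0]}
    - {"translation": [0,0,-0.59],"twist": [0,0,0]}
    - {"translation": [0,0,-0.65],"twist": [0,0,0]}
    - {"translation": [0,0,-0.7],"twist": [0,0,0]}
    - {"translation": [0,0,-0.75],"twist": [0,0,0]}

```text
t: 9.3
ee_pos: [605.5, 193.6, 299.2]
orientation: [-2.375, -2.056, 0.0]
ft_force: [-0.7, 0.1, 1.8]
width: 0.3
```

Call:
send_rows:
  commands:
    - {"translation": [0,0,-0.003],"twist": [0,0,0]}
    - {"translation": [0,0,-0.006],"twist": [0,0,0]}
    - {"translation": [0,0,-0.009],"twist": [0,0,0]}
    - {"translation": [0,0,-0.012],"twist": [0,0,0]}
    - {"translation": [0,0,-0.014],"twist": [0,0,0]}
    - {"translation": [0,0,-0.016],"twist": [0,0,0]}
    - {"translation": [0,0,-0.018],"twist": [0,0,0]}
    - {"translation": [0,0,-0.02],"twist": [0,0,0]}
    - {"translation": [0,0,-0.02],"twist": [0,0,0]}
    - {"translation": [0,0,-0.02],"twist": [0,0,0]}

```text
t: 10.3
ee_pos: [605.6, 193.6, 298.4]
orientation: [2.375, 2.056, 0.001]
ft_force: [-2.2, -0.1, 5.6]
width: 0.2
```

Call:
send_rows:
  commands:
    - {"translation": [0,0,-0.003],"twist": [0,0,0]}
    - {"translation": [0,0,-0.006],"twist": [0,0,0]}
    - {"translation": [0,0,-0.009],"twist": [0,0,0]}
    - {"translation": [0,0,-0.012],"twist": [0,0,0]}
    - {"translation": [0,0,-0.014],"twist": [0,0,0]}
    - {"translation": [0,0,-0.015],"twist": [0,0,0]}
    - {"translation": [0,0,-0.015],"twist": [0,0,0]}
    - {"translation": [0,0,-0.015],"twist": [0,0,0]}
    - {"translation": [0,0,-0.015],"twist": [0,0,0]}
    - {"translation": [0,0,-0.015],"twist": [0,0,0]}

```text
t: 11.3
ee_pos: [605.6, 193.6, 298.2]
orientation: [2.375, 2.056, 0.001]
ft_force: [-5.0, -0.4, 16.7]
width: 0.1
```

The force rises to 17 N with no further travel and the tips are at 116 mm, so the lid is on its stop. Rising and heading back, with views of the closed lips on the way.

Call:
send_rows:
  commands:
    - {"translation": [0,0,0.1],"twist": [0,0,0]}
    - {"translation": [0,0,0.25],"twist": [0,0,0]}
    - {"translation": [0,0,0.4],"twist": [0,0,0]}
    - {"translation": [-0.02,-0.1,0.55],"twist": [0,0,0]}
    - {"translation": [-0.05,-0.25,0.7],"twist": [0,0,0]}
    - {"translation": [-0.08,-0.4,0.8],"twist": [0,0,0]}
    - {"translation": [-0.11,-0.55,0.85],"twist": [0,0,0]}
    - {"translation": [-0.14,-0.7,0.85],"twist": [0,0,0]}
    - {"translation": [-0.17,-0.85,0.85],"twist": [0,0,0]}
    - {"translation": [-0.2,-1.0,0.85],"twist": [0,0,0]}

```text
t: 12.3
ee_pos: [585.0, 92.1, 380.5]
orientation: [-2.375, -2.055, 0.002]
ft_force: [-0.1, 0.5, -0.1]
width: 0.4
```

```bash
python3 - <<'E'
from h import *
i,K,T=snap("wrist","w5"); t,K2,T2=snap("top","top1")
o=ctrl.get_obs(); print(o["t"],o["ee_pos"])
a=cv2.resize(i[0:260,100:440,::-1],None,fx=1.6,fy=1.6,interpolation=cv2.INTER_CUBIC) # 544x416
p=proj(K2,T2,[529,206,150]).astype(int);print(p)
x,y=p-[30,30]
b=cv2.resize(t[y:y+70,x:x+35,::-1],None,fx=6,fy=6,interpolation=cv2.INTER_CUBIC)[:416]
print(x,y)
cv2.imwrite("pics/c5.png",np.hstack([a,b]))
E
```

```text
12.4 [585.01885956  91.58168494 380.53006318]
[221 237]
191 207
```

View pics/c5.png

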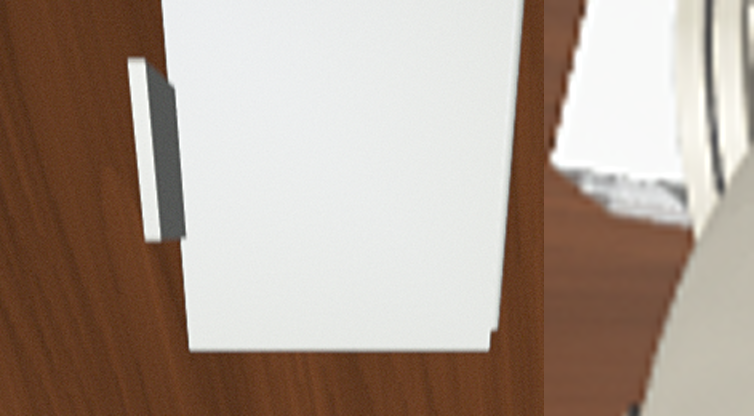

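The lid is flat and shut, the lips pair as one edge with the top face spanning crop (128–147,58) to (146–160,241). The arm blocks the top view here. Computing the lip, then taking a second view from the next position.

```bash
python3 - <<'E'
from h import *
i,K,T=load("w5")
f=lambda x,y,z:plane(K,T,100+x/1.6-.2,y/1.6-.2,z)
P=[f(128,58,150),f(147,58,150),f(146,241,150),f(160,240,150)]
for p in P: print(p.round(1))
m=sum(P)/4; print("lip mid",m, "yaw",np.arctan2(-(P[0]-P[2])[0],(P[0]-P[2])[1]),np.arctan2(-(P[1]-P[3])[0],(P[1]-P[3])[1]), "len",np.linalg.norm(P[0]-P[2]))
print("lid corners",f(190,351,116),f(490,351,116))
E
```

```text
[529.7 235.2 150. ]
[536.2 234.3 150. ]
[520.9 174.2 150. ]
[526.2 173.8 150. ]
lip mid [528.24599379 204.36756392 150.        ] yaw -0.1434038933452919 -0.16416950609929634 len 61.67799728058923
lid corners [516.93227109 124.24734462 116.        ] [655.38224579 104.16639624 116.        ]
```

Call:
send_rows:
  commands:
    - {"translation": [0,-0.1,0.02],"twist": [0,0,0.014]}
    - {"translation": [0,-0.2,0.04],"twist": [0,0,0.028]}
    - {"translation": [0,-0.3,0.06],"twist": [0,0,0.042]}
    - {"translation": [0,-0.4,0.08],"twist": [0,0,0.056]}
    - {"translation": [0,-0.5,0.1],"twist": [0,0,0.07]}
    - {"translation": [0,-0.6,0.1],"twist": [0,0,0.084]}
    - {"translation": [0,-0.7,0.1],"twist": [0,0,0.098]}
    - {"translation": [0,-0.8,0.1],"twist": [0,0,0.112]}
    - {"translation": [0,-0.9,0.1],"twist": [0,0,0.126]}
    - {"translation": [0,-1.0,0.1],"twist": [0,0,0.14]}
  grip: -1

```text
t: 13.4
ee_pos: [585.5, -7.3, 391.1]
orientation: [-2.301, -2.138, 0.0]
ft_force: [1.1, -0.2, -1.0]
width: 77.0
```

Call:
send_rows:
  commands:
    - {"translation": [0,-0.1,0],"twist": [0,0,0]}
    - {"translation": [0,-0.2,0],"twist": [0,0,0]}
    - {"translation": [0,-0.3,0],"twist": [0,0,0]}
    - {"translation": [0,-0.4,0],"twist": [0,0,0]}
    - {"translation": [0,-0.5,0],"twist": [0,0,0]}
    - {"translation": [0,-0.6,0],"twist": [0,0,0]}
    - {"translation": [0,-0.7,0],"twist": [0,0,0]}
    - {"translation": [0,-0.8,0],"twist": [0,0,0]}
    - {"translation": [0,-0.9,0],"twist": [0,0,0]}
    - {"translation": [0,-1.0,0],"twist": [0,0,0]}

```text
t: 14.4
ee_pos: [585.6, -107.3, 391.2]
orientation: [2.302, 2.138, 0.0]
ft_force: [0.1, -0.0, -0.3]
width: 87.8
```

Call:
send_rows:
  commands:
    - {"translation": [0,-0.08,0],"twist": [0,0,0]}
    - {"translation": [0,-0.16,0],"twist": [0,0,0]}
    - {"translation": [0,-0.24,0],"twist": [0,0,0]}
    - {"translation": [0,-0.32,0],"twist": [0,0,0]}
    - {"translation": [0,-0.4,0],"twist": [0,0,0]}
    - {"translation": [0,-0.48,0],"twist": [0,0,0]}
    - {"translation": [0,-0.56,0],"twist": [0,0,0]}
    - {"translation": [0,-0.64,0],"twist": [0,0,0]}
    - {"translation": [0,-0.72,0],"twist": [0,0,0]}
    - {"translation": [0,-0.8,0],"twist": [0,0,0]}

```text
t: 15.4
ee_pos: [585.6, -187.1, 391.2]
orientation: [2.302, 2.138, 0.0]
ft_force: [0.1, -1.0, 0.5]
width: 87.9
```

```bash
python3 - <<'E'
from h import *
i,K,T=snap("wrist","w6"); t,K2,T2=snap("top","top2")
o=ctrl.get_obs(); print(o["t"],o["ee_pos"],o["width"])
a0=load("w2")
for k,(im,KK,TT) in {"w6":(i,K,T),"w2":a0}.items(): print(k,proj(KK,TT,[560,-190,90]).round(1))
p=proj(K,T,[560,-190,90]).astype(int); x,y=max(p[0]-65,0),max(p[1]-75,0)
a=cv2.resize(i[y:y+150,x:x+130,::-1],None,fx=3,fy=3,interpolation=cv2.INTER_CUBIC);print(x,y)
q=proj(a0[1],a0[2],[560,-190,90]).astype(int); x,y=q[0]-65,q[1]-75
b=cv2.resize(a0[0][y:y+150,x:x+130,::-1],None,fx=3,fy=3,interpolation=cv2.INTER_CUBIC);print(x,y)
cv2.imwrite("pics/c6.png",np.hstack([a,b]))
E
```

```text
15.5 [ 585.55680727 -187.41656512  391.17496289] 87.8152800464429
w6 [285.8 240.6]
w2 [311.8 218.9]
220 165
246 143
```

View pics/c6.png

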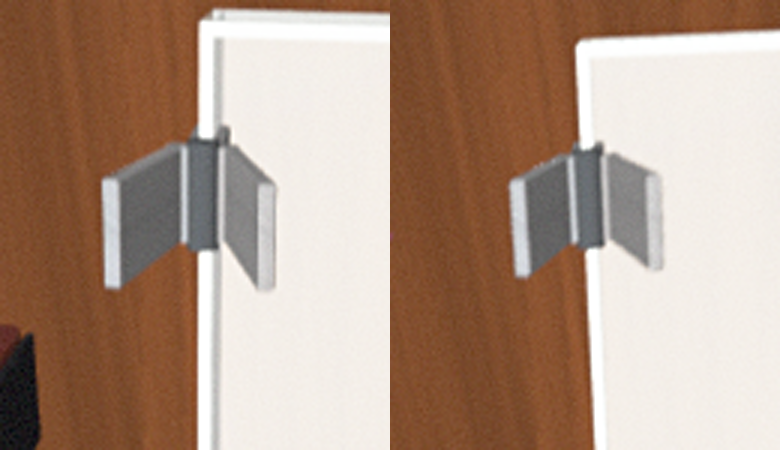

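Left crop (w6): handle tops at (102–107,180–288) and (274,184–290), wall beneath. Triangulating with the w2 crop.

```bash
python3 - <<'E'
from h import *
_,K,T=load("w6");_,K2,T2=load("w2")
g=lambda x,y,ox,oy:(ox+(x+.5)/3-.5,oy+(y+.5)/3-.5)
pts={"Lf":((102,180),(121,182)),"Ln":((107,288),(124,277)),"Rf":((274,184),(272,174)),"Rn":((274,290),(273,268)),"wallcorner":((199,20),(188,43)),"pin near":((187,248),(184,246))}
R={}
for k,(a,b) in pts.items():
    A=(K,T,*g(*a,220,165));B=(K2,T2,*g(*b,246,143))
    p,e=tri(A,B); z=116 if k[0] in"LR" else 60 if k[0]=="w" else 75
    R[k]=plane(*A,z); print(k,p.round(1),e.round(1),"w6@z",R[k].round(1),"w2@z",plane(*B,z).round(1))
m=(R["Lf"]+R["Ln"]+R["Rf"]+R["Rn"])/4;print(m)
d=(R["Lf"]+R["Rf"]-R["Ln"]-R["Rn"]);print("yaw",np.arctan2(-d[0],d[1]))
# tray front wall direction
a=plane(K,T,*g(199,20,220,165),60);b=plane(K,T,*g(199,448,220,165),60);print(a,b,np.arctan2(-(a-b)[0],(a-b)[1]))
o=ctrl.get_obs();R_=cv2.Rodrigues(np.array(o["orientation"]))[0];print(o["ee_pos"],"ang",np.arctan2(R_[1,1],R_[0,1]))
E
```

```text
Lf [ 541.7 -165.2  128.9] 0.3 w6@z [ 539.2 -168.1  116. ] w2@z [ 540.2 -167.1  116. ]
Ln [ 537.3 -195.6  120.7] 1.5 w6@z [ 536.8 -197.8  116. ] w2@z [ 536.2 -196.2  116. ]
Rf [ 584.5 -167.7  136.6] 0.1 w6@z [ 583.8 -172.5  116. ] w2@z [ 585.3 -171.2  116. ]
Rn [ 581.8 -196.5  130.2] 0.7 w6@z [ 581.5 -201.7  116. ] w2@z [ 582. -200.  116.]
wallcorner [ 565.5 -131.    85.5] 0.5 w6@z [ 563.3 -132.9   60. ] w2@z [ 564.7 -131.5   60. ]
pin near [ 554.7 -197.2   83.4] 1.8 w6@z [ 554.2 -200.3   75. ] w2@z [ 553.5 -198.4   75. ]
[ 560.33324066 -185.02886666  116.        ]
yaw -0.07825974599948508
[ 563.26076223 -132.8570808    60.        ] [ 549.16793687 -276.40627328   60.        ] -0.09786059262281233
[ 585.55680727 -187.41656512  391.17496289] ang -0.07492117666280243
```

```bash
python3 - <<'E'
from h import *
_,K,T=load("w6");_,S,TS=load("scene0")
g=lambda x,y,ox,oy:(ox+(x+.5)/3-.5,oy+(y+.5)/3-.5)
for a,s in [((107,288),(243.3,195.7)),((102,180),(252.3,202.7))]:
    print(tri((K,T,*g(*a,220,165)),(S,TS,*s)))
i,K2,T2=load("top2"); print(proj(K2,T2,[560,-185,116]))
print("axis pred", [proj(S,TS,p).round(1) for p in ([537,-198,116],[539,-168,116])])
E
```

```text
(array([ 535.12440567, -199.14802311,  110.14319142]), np.float64(1.4691313546800806))
(array([ 535.15078541, -170.85166791,   99.95215392]), np.float64(2.086057688754251))
[385.66690454 232.28949004]
axis pred [array([242.6, 194.7]), array([251.2, 199.7])]
```

Heights agree with the text (wide-baseline reading ≈105±10 against 116). The clip pivot is at (560.5,−184.5), yaw ≈−0.08. Descending to TCP z 268.

Call:
send_rows:
  commands:
    - {"translation": [-0.06,0.01,0],"twist": [0,0,0]}
    - {"translation": [-0.12,0.02,-0.02],"twist": [0,0,0]}
    - {"translation": [-0.18,0.03,-0.06],"twist": [0,0,0]}
    - {"translation": [-0.25,0.03,-0.1],"twist": [0,0,0]}
    - {"translation": [-0.25,0.03,-0.15],"twist": [0,0,0]}
    - {"translation": [-0.25,0.03,-0.22],"twist": [0,0,0]}
    - {"translation": [-0.25,0.03,-0.29],"twist": [0,0,0]}
    - {"translation": [-0.25,0.03,-0.36],"twist": [0,0,0]}
    - {"translation": [-0.25,0.03,-0.43],"twist": [0,0,0]}
    - {"translation": [-0.25,0.03,-0.5],"twist": [0,0,0]}

```text
t: 16.5
ee_pos: [560.6, -183.4, 340.4]
orientation: [-2.302, -2.138, 0.0]
ft_force: [-0.0, 0.6, 0.4]
width: 87.7
```

Call:
send_rows:
  commands:
    - {"translation": [0,0,-0.08],"twist": [0,0,0]}
    - {"translation": [0,0,-0.16],"twist": [0,0,0]}
    - {"translation": [0,0,-0.24],"twist": [0,0,0]}
    - {"translation": [0,0,-0.32],"twist": [0,0,0]}
    - {"translation": [0,0,-0.4],"twist": [0,0,0]}
    - {"translation": [0,0,-0.48],"twist": [0,0,0]}
    - {"translation": [0,0,-0.56],"twist": [0,0,0]}
    - {"translation": [0,0,-0.64],"twist": [0,0,0]}
    - {"translation": [0,0,-0.71],"twist": [0,0,0]}
    - {"translation": [0,0,-0.73],"twist": [0,0,0]}

```text
t: 17.5
ee_pos: [560.3, -183.3, 267.2]
orientation: [-2.301, -2.137, 0.001]
ft_force: [0.2, 0.5, -0.4]
width: 87.8
```

```bash
python3 - <<'E'
from h import *
i,K,T=snap("wrist","w7"); s,_,_=snap("scene","s7")
o=ctrl.get_obs(); print(o["t"],o["ee_pos"],o["width"],o["ft_force"])
a=i[180:480,120:520,::-1]; b=cv2.resize(s[150:250,170:303,::-1],(400,300),interpolation=cv2.INTER_CUBIC)
cv2.imwrite("pics/c7.png",np.hstack([a,b]))
E
```

```text
17.6 [ 560.50008612 -183.42560349  267.78511876] 87.24821090992562 [ 0.20857924 -0.15756044 -0.95921221]
```

View pics/c7.png

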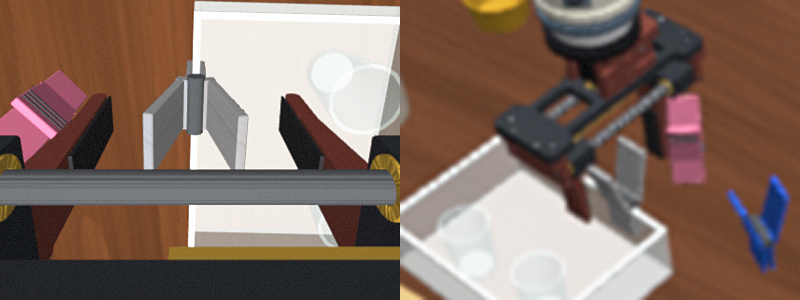

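```bash
python3 - <<'E'
from h import *
_,K,T=load("w7")
for u,v in [(264,293),(264,349),(366,291),(366,348)]: print(plane(K,T,u,v,116).round(1))
for s in(-1,1): print("tip",proj(K,T,[560.5+44*s,-183.4+10,86]))
E
```

```text
[ 539.9 -167.6  116. ]
[ 536.8 -194.8  116. ]
[ 583.5 -169.8  116. ]
[ 582.5 -197.6  116. ]
tip [229.10224513 282.05712792]
tip [398.78234285 270.4021202 ]
```

The clip sits centrally between the fingers: (560.7,−182.5) against the tool at (560.5,−183.4). Closing, then lifting straight up.

Call:
send_rows:
  commands:
    - {"translation": [0,0,0],"twist": [0,0,0]}
    - {"translation": [0,0,0],"twist": [0,0,0]}
    - {"translation": [0,0,0],"twist": [0,0,0]}
    - {"translation": [0,0,0],"twist": [0,0,0]}
    - {"translation": [0,0,0],"twist": [0,0,0]}
    - {"translation": [0,0,0],"twist": [0,0,0]}
    - {"translation": [0,0,0],"twist": [0,0,0]}
    - {"translation": [0,0,0],"twist": [0,0,0]}
    - {"translation": [0,0,0],"twist": [0,0,0]}
    - {"translation": [0,0,0],"twist": [0,0,0]}
  grip: 1

```text
t: 18.6
ee_pos: [560.6, -183.4, 268.2]
orientation: [2.302, 2.138, 0.0]
ft_force: [-0.9, -0.1, -0.5]
width: 21.6
```

Call:
send_rows:
  commands:
    - {"translation": [0,0,0],"twist": [0,0,0]}
    - {"translation": [0,0,0],"twist": [0,0,0]}
    - {"translation": [0,0,0.03],"twist": [0,0,0]}
    - {"translation": [0,0,0.07],"twist": [0,0,0]}
    - {"translation": [0,0,0.13],"twist": [0,0,0]}
    - {"translation": [0,0,0.19],"twist": [0,0,0]}
    - {"translation": [0,0,0.25],"twist": [0,0,0]}
    - {"translation": [0,0,0.31],"twist": [0,0,0]}
    - {"translation": [0,0,0.37],"twist": [0,0,0]}
    - {"translation": [0,0,0.43],"twist": [0,0,0]}

```text
t: 19.6
ee_pos: [560.6, -183.4, 311.7]
orientation: [2.302, 2.138, 0.0]
ft_force: [0.3, -0.1, -0.6]
width: 21.4
```

Width 21.5 mm: the clip is fully squeezed, and it lifted cleanly. The flare leaves only about 4 mm of room each side at the lip top, so I'll aim for TCP ≈(528.3,203.5), z≈370 at the end. Travelling at z≈407.

Call:
send_rows:
  commands:
    - {"translation": [0,0,0.1],"twist": [0,0,0]}
    - {"translation": [0,0,0.22],"twist": [0,0,0]}
    - {"translation": [0,0.05,0.34],"twist": [0,0,0]}
    - {"translation": [-0.01,0.12,0.46],"twist": [0,0,0]}
    - {"translation": [-0.02,0.22,0.58],"twist": [0,0,0]}
    - {"translation": [-0.03,0.34,0.7],"twist": [0,0,0]}
    - {"translation": [-0.04,0.46,0.8],"twist": [0,0,0]}
    - {"translation": [-0.05,0.6,0.88],"twist": [0,0,-0.01]}
    - {"translation": [-0.06,0.74,0.93],"twist": [0,0,-0.02]}
    - {"translation": [-0.07,0.87,0.95],"twist": [0,0,-0.03]}

```text
t: 20.6
ee_pos: [553.5, -95.0, 406.7]
orientation: [2.318, 2.12, 0.001]
ft_force: [0.2, -0.6, -0.5]
width: 21.5
```

Call:
send_rows:
  commands:
    - {"translation": [-0.02,0.1,0],"twist": [0,0,-0.01]}
    - {"translation": [-0.04,0.2,0],"twist": [0,0,-0.02]}
    - {"translation": [-0.06,0.3,0],"twist": [0,0,-0.03]}
    - {"translation": [-0.08,0.4,0],"twist": [0,0,-0.04]}
    - {"translation": [-0.1,0.5,0],"twist": [0,0,-0.05]}
    - {"translation": [-0.12,0.6,0],"twist": [0,0,-0.06]}
    - {"translation": [-0.14,0.7,0],"twist": [0,0,-0.07]}
    - {"translation": [-0.16,0.8,0],"twist": [0,0,-0.08]}
    - {"translation": [-0.18,0.9,0],"twist": [0,0,-0.1]}
    - {"translation": [-0.2,1.0,0],"twist": [0,0,-0.11]}

```text
t: 21.6
ee_pos: [533.4, 4.4, 406.2]
orientation: [2.376, 2.055, 0.0]
ft_force: [0.4, -0.4, -0.7]
width: 21.6
```

Call:
send_rows:
  commands:
    - {"translation": [-0.01,0.1,0],"twist": [0,0,0]}
    - {"translation": [-0.02,0.2,0],"twist": [0,0,0]}
    - {"translation": [-0.03,0.3,0],"twist": [0,0,0]}
    - {"translation": [-0.04,0.4,0],"twist": [0,0,0]}
    - {"translation": [-0.05,0.5,0],"twist": [0,0,0]}
    - {"translation": [-0.05,0.6,0],"twist": [0,0,0]}
    - {"translation": [-0.05,0.7,0],"twist": [0,0,0]}
    - {"translation": [-0.05,0.8,0],"twist": [0,0,0]}
    - {"translation": [-0.05,0.9,0],"twist": [0,0,0]}
    - {"translation": [-0.05,1.0,0],"twist": [0,0,0]}

```text
t: 22.6
ee_pos: [528.6, 104.4, 406.2]
orientation: [2.375, 2.056, 0.0]
ft_force: [0.7, -0.1, -0.7]
width: 21.2
```

Call:
send_rows:
  commands:
    - {"translation": [0,0.1,0],"twist": [0,0,0]}
    - {"translation": [0,0.2,0],"twist": [0,0,0]}
    - {"translation": [0,0.3,0],"twist": [0,0,0]}
    - {"translation": [0,0.4,0],"twist": [0,0,0]}
    - {"translation": [0,0.5,0],"twist": [0,0,0]}
    - {"translation": [0,0.6,0],"twist": [0,0,0]}
    - {"translation": [0,0.7,0],"twist": [0,0,0]}
    - {"translation": [0,0.8,0],"twist": [0,0,0]}
    - {"translation": [0,0.9,0],"twist": [0,0,0]}
    - {"translation": [0,1.0,0],"twist": [0,0,0]}

```text
t: 23.6
ee_pos: [528.6, 204.4, 406.2]
orientation: [2.375, 2.056, 0.0]
ft_force: [-0.0, 0.3, -0.1]
width: 21.5
```

```bash
python3 - <<'E'
from h import *
i,K,T=snap("wrist","w8"); s,S,TS=snap("scene","s8")
o=ctrl.get_obs(); print(o["t"],o["ee_pos"],o["width"],o["ft_force"])
R_=cv2.Rodrigues(np.array(o["orientation"]))[0];print("ang",np.arctan2(R_[1,1],R_[0,1]))
print(proj(S,TS,[528,204,150]),proj(K,T,[528,204,150]))
a=cv2.resize(i[180:420,200:430,::-1],None,fx=1.9,fy=1.9,interpolation=cv2.INTER_CUBIC)
x,y=(proj(S,TS,[528,204,150])-[45,70]).astype(int);print(x,y)
b=cv2.resize(s[y:y+120,x:x+90,::-1],None,fx=3.8,fy=3.8,interpolation=cv2.INTER_CUBIC)
cv2.imwrite("pics/c8.png",np.hstack([a,b]))
E
```

```text
23.7 [528.55975544 204.77376001 406.18132915] 21.35909279832429 [ 0.62566848  0.0269888  -1.17996015]
ang -0.14282885875664741
[383.53173697 251.68415751] [313.92571612 251.55774888]
338 181
```

View pics/c8.png

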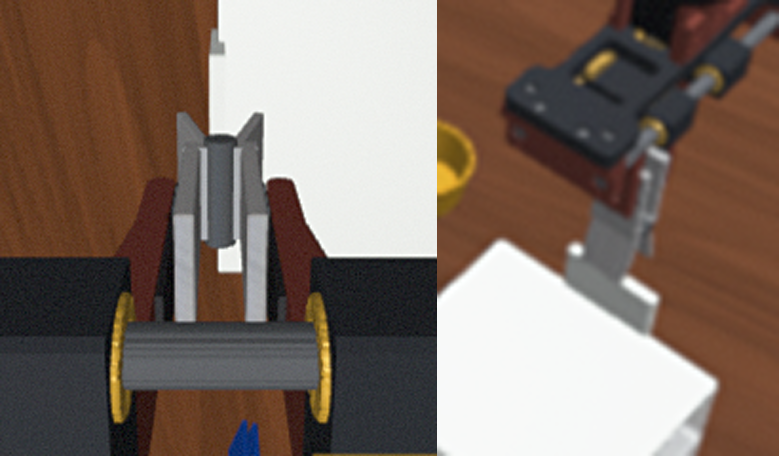

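The wrist crop shows the clip gaping, centred at x≈220, with the lip running from (217,50) to (230,270) behind it. Checking alignment numerically.

```bash
python3 - <<'E'
from h import *
_,K,T=load("w8")
g=lambda x,y:(200+(x+.5)/1.9-.5,180+(y+.5)/1.9-.5)
f=lambda x,y,z:plane(K,T,*g(x,y),z)
u=np.array([np.cos(-.143),np.sin(-.143)])
tcp=np.array([528.55,204.5])
for n,x,y,z in [("lipLfar",209,60,150),("lipRfar",225,60,150),("lipLnear",218.5,270,150),("lipRnear",242,270,150),("jawL",178,113,168),("jawR",262,113,168),("hL",174,213,254),("hR",268,213,254),("lidedge",217,2,116)]:
    p=f(x,y,z); v=np.array([-u[1],u[0]]); print(n,p.round(1),"along x",((p[:2]-tcp)@u).round(1),"along y",((p[:2]-tcp)@v).round(1))
E
```

```text
lipLfar [529.4 234.3 150. ] along x -3.4 along y 29.6
lipRfar [535.4 233.4 150. ] along x 2.6 along y 29.6
lipLnear [520.2 146.4 150. ] along x 0.1 along y -58.6
lipRnear [529.9 145.1 150. ] along x 9.8 along y -58.7
jawL [516.5 220.3 168. ] along x -14.2 along y 13.9
jawR [546.1 216.  168. ] along x 15.7 along y 13.9
hL [521. 220. 254.] along x -9.7 along y 14.3
hR [542.1 216.9 254. ] along x 11.6 along y 14.2
lidedge [534.9 252.  116. ] along x -0.5 along y 47.9
```

Lip centre is −0.4 and clip centre +0.8 mm off the tool axis. I'll shift −1 mm in x and descend 36 mm.

Call:
send_rows:
  commands:
    - {"translation": [-0.01,0,-0.0],"twist": [0,0,0]}
    - {"translation": [-0.01,0,-0.04],"twist": [0,0,0]}
    - {"translation": [-0.01,0,-0.08],"twist": [0,0,0]}
    - {"translation": [-0.01,0,-0.12],"twist": [0,0,0]}
    - {"translation": [-0.01,0,-0.17],"twist": [0,0,0]}
    - {"translation": [-0.01,0,-0.22],"twist": [0,0,0]}
    - {"translation": [-0.01,0,-0.27],"twist": [0,0,0]}
    - {"translation": [-0.01,0,-0.31],"twist": [0,0,0]}
    - {"translation": [-0.01,0,-0.34],"twist": [0,0,0]}
    - {"translation": [-0.01,0,-0.36],"twist": [0,0,0]}

```text
t: 24.7
ee_pos: [527.5, 203.6, 369.8]
orientation: [-2.375, -2.056, 0.0]
ft_force: [0.9, 0.2, 0.3]
width: 21.4
```

```bash
python3 - <<'E'
from h import *
i,K,T=snap("wrist","w9"); s,S,TS=snap("scene","s9")
o=ctrl.get_obs(); print(o["t"],o["ee_pos"],o["width"],o["ft_force"],o["moment"])
a=cv2.resize(i[200:360,240:390,::-1],None,fx=3,fy=3,interpolation=cv2.INTER_CUBIC)
b=cv2.resize(s[205:285,350:415,::-1],None,fx=6,fy=6,interpolation=cv2.INTER_CUBIC)[:480,:350]
cv2.imwrite("pics/c9.png",np.hstack([a,b]))
# expected scene pixels
tc=np.array([527.6,204.5]);u=np.array([np.cos(-.143),np.sin(-.143)]);v=np.array([-u[1],u[0]])
for n,x,y,z in [("pin+y end",0,15,172),("jawtip+x,+y",15,15,133),("jawtip+x,-y",15,-15,133),("lip top +y",3,30,150),("lip top -y",3,-30,150)]:
    p=np.r_[tc+x*u+y*v,z]; print(n,(proj(S,TS,p)-[350,205])*6+[450,0])
E
```

```text
24.8 [527.51622676 203.58132228 369.91668404] 21.504566982155268 [ 0.89225053 -0.36484388  0.32525405] [-0.04467134 -0.06239818  0.01121454]
pin+y end [694.25243498 263.991998  ]
jawtip+x,+y [656.23495215 353.26429654]
jawtip+x,-y [591.15799323 310.45531204]
lip top +y [714.87663364 327.78621286]
lip top -y [583.09754331 242.75870618]
```

View pics/c9.png

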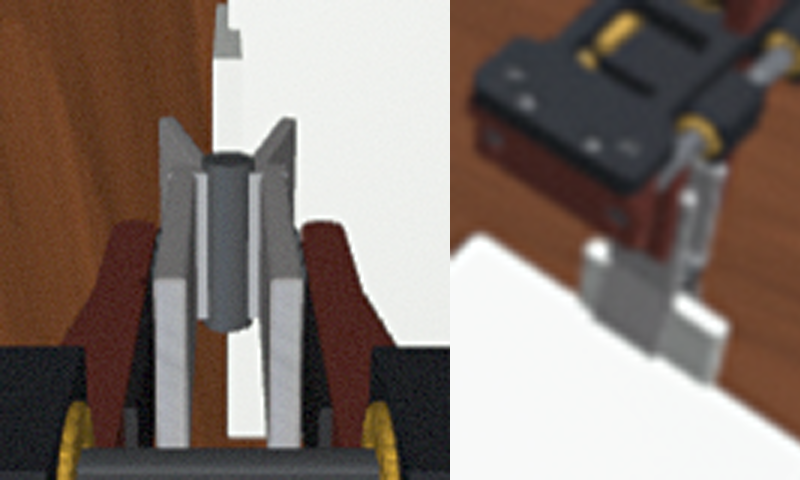

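```bash
python3 - <<'E'
from h import *
_,K,T=load("w9")
g=lambda x,y:(240+(x+.5)/3-.5,200+(y+.5)/3-.5)
u=np.array([np.cos(-.143),np.sin(-.143)]);v=np.array([-u[1],u[0]]);tcp=np.array([527.5,203.6])
for n,x,y,z in [("lipL",213.5,60,150),("lipR",242,60,150),("lipL2",212,115,150),("lipR2",243,115,150),("endbotL",217,15,122),("jawL",160,118,133),("jawR",296,118,133),("hL",154,279,218),("hR",302,279,218)]:
    p=f=plane(K,T,*g(x,y),z); print(n,p.round(1),((p[:2]-tcp)@u).round(1),((p[:2]-tcp)@v).round(1))
E
```

```text
lipL [529.9 235.  150. ] -2.1 31.4
lipR [535.6 234.2 150. ] 3.7 31.4
lipL2 [527.8 223.6 150. ] -2.5 19.8
lipR2 [534.2 222.7 150. ] 3.9 19.8
endbotL [530.9 239.4 122. ] -1.7 35.9
jawL [515.3 220.  133. ] -14.5 14.5
jawR [545.4 215.6 133. ] 16.1 14.5
hL [519.8 218.9 218. ] -9.8 14.1
hR [540.8 215.9 218. ] 11.4 14.1
```

Lip centre +0.8, jaw centre +0.8 mm: centred. In the scene view the jaw tip shows at (655,355), predicted (656,353), so the height is right too. I'll go 2 mm deeper and 1 mm in y for margin, let it settle, then hand in.

Call:
send_rows:
  commands:
    - {"translation": [0,0.002,-0.004],"twist": [0,0,0]}
    - {"translation": [0,0.004,-0.008],"twist": [0,0,0]}
    - {"translation": [0,0.006,-0.012],"twist": [0,0,0]}
    - {"translation": [0,0.008,-0.016],"twist": [0,0,0]}
    - {"translation": [0,0.01,-0.02],"twist": [0,0,0]}
    - {"translation": [0,0.01,-0.02],"twist": [0,0,0]}
    - {"translation": [0,0.01,-0.02],"twist": [0,0,0]}
    - {"translation": [0,0.01,-0.02],"twist": [0,0,0]}
    - {"translation": [0,0.01,-0.02],"twist": [0,0,0]}
    - {"translation": [0,0.01,-0.02],"twist": [0,0,0]}

```text
t: 25.8
ee_pos: [527.6, 204.6, 368.2]
orientation: [-2.376, -2.056, 0.0]
ft_force: [0.3, -0.5, 0.1]
width: 21.4
```

```bash
python3 - <<'E'
from h import *
o=ctrl.get_obs(); print(o["t"],o["ee_pos"],o["width"],o["ft_force"])
print(ctrl.close_job())
E
```

```text
25.8 [527.55662316 204.57712273 368.17489387] 21.42272781820472 [ 0.29605734 -0.49617244  0.1216497 ]
the job is handed in; nothing more can be done
None
```

I shut the lid first, then squeezed the steel clip off the tray rim. I handed the job in at 25.8 s with the clip held open, straddling the pair of lips.

**Lid:** I pressed it down to its stop. The force rose to 17 N with no further travel, and the fingertips were at 116 mm. The views after that showed the lid flat and the two lips as one edge.

**Clip:** The finger opening was 21.4 mm at hand-in, which means fully squeezed. The last picture was taken just before a final 2 mm lower and 1 mm sideways. It showed the lip centre and the jaw centre both 0.8 mm off the tool axis. From the clip's stated shape and the tool height, the jaw tips are about 19 mm below the lip top, with roughly 3.5 mm clear each side there. The force reading was at noise level, so nothing is touching.

**Checks that disagreed:**
- The first height measurement of the clip, from two nearby wrist views, came out 5–20 mm too high.
- A wider pair of views gave 100–110 mm for the handle tops, against 116 mm from the text. I used the text height, and later views fitted it.

I took no picture after the final small move.

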